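# Uncap the brush tin in its rest and hold the cap to drain

## Robot

A 6-joint arm with a two-finger parallel gripper is mounted at the origin on the work surface. World frame = base frame: x ahead of the robot, y to its left, z up, the work surface at z = 0. Lengths are in mm, angles in rad, forces in N, time in s.
With the tool pointing down it reaches from about 325 to 925 mm from the base axis. Payload 3.1 kg.
Tool frame: the origin (TCP) lies on the centre line of the jaws, within the pads' length; the fingertips stand 14 mm ahead of it and the grasp point (between the pads) lies 5 mm behind it (ctrl.tcp_to_tips is the z of the fingertips in the tool frame, in mm); z points along the fingers, y is the line along which they close (so a half turn about z gives the same grasp; the last joint's range is limited). The gripper opens to 85 mm and grips with 20 to 120 N. Pads are 22 mm wide; open, the fingers measure 114 mm over their backs; the gripper's body (76 mm by 85 mm) begins 54 mm behind the grasp point. The pads swing forward as they close: fully open they stand 13 mm farther back than shut.
Start: joints at [-1.222, 0.217, 1.613, -0, 1.311, -0.112], TCP at [277.937, -559.813, 245.3] pointing down, gripper open.
Joint ranges: [-2.75, 2.75], [-0.78, 2.1], [0.31, 2.55], [-1.13, 4.27], [0.13, 2.63], [-2.58, 2.58]. Speed limits (rad/s): [2.79, 2.79, 3.14, 3.14, 3.14, 3.14].

## Interface

Orientations are given as a unit quaternion [w, x, y, z].
In Python, from cell import ctrl gives the robot as it stands.
- The arm moves only by the tool jog_arm, never from a script. Its argument "series" is a list of rows, each a list of 7 numbers: the shift along the tool's x, y, z as a fraction of full scale, then the turn, a rotation vector about the tool's x, y, z as a fraction of full scale, then the opening, from 0 (shut) to 1 (fully open). A call has 1 to 12 rows; each row shifts and turns the commanded pose from where the row before left it, along the tool's axes as they then stand; what a row does not reach is not made up. Full scale, the value 1, is 100 mm for a shift and 60 degrees for a turn. A row lasts 1/12 s, in which the tool goes at most 41.7 mm and 7.16 degrees, less where a joint would pass 70% of its speed; a pose out of reach is approached as far as the arm can. A call with a number of a shift or a turn outside -1 to 1 is refused whole. A call with a gripper value outside its range is refused whole. The fingers move at their own pace and stop on an object; the grip force is fixed at half the most. Time passes only in rows, so rows that do not move let the fingers close. It gives the time, the measured TCP pose, the force, the opening and the grip force at its end, in the units of the state.
- ctrl.read_state(): the state, without advancing time (a new reading comes with each control period).
- ctrl.snapshot(name): name is "side" or "top" or "wrist"; returns the picture (384x512x3 uint8, red, green, blue); there is no depth.
- ctrl.camera_info(name): a dict with "fx", "fy", "cx", "cy" (pixels), "R" (3x3) and "t" (3): a world point X has camera coordinates R X + t; the wrist camera has in their place "hand_eye" (4x4, takes a point from camera to tool coordinates, whose origin is the TCP and whose axes are the flange's). Camera axes: x right, y down, z forward; pixel columns grow to the right and rows downward; lengths in mm; the calibration is good to about 2 mm. A picture is of the moment at which its call begins: read the wrist's pose just before it. camera_info takes no time and is no camera call.
- ctrl.finish_job(): hands the job in; it is judged then, once.
The state is a dict: "time": time; "qpos": joint angles; "joint_vel": joint speeds; "tau": joint torques, N m; "ee_pos": TCP position; "eef_rot": TCP orientation; "ft_force": force on the tool from outside, world axes, zero at the start; "wrist_torque": the same for the moment, N m; "width": opening from 0.0 (shut) to 1.0 (fully open); "finger_force": force on a finger pad.
Only numpy, scipy, OpenCV 4.12 (cv2) and the standard library are available. Lean on these libraries where they do the work, as an engineer would, in place of code of your own. Each camera call takes 0.05 s, during which the arm holds its last target. There are 200 camera calls.

## Task

Stand the oblong aluminium tin upright, fully home in the pocket of its plywood rest so that it cannot turn, then unscrew its tight cap anticlockwise, only until the thread lets go, without the tin coming up out of the pocket. Lift the cap about a finger's breadth clear of the neck and finish still holding it there, level, steady and centred over the mouth, so that the brush under it hangs free inside the neck and drains back into the tin. Leave the glass tumbler, the spanner and the two tyre levers alone.

Things in the scene. Friction and masses are not known exactly. Their poses are not given: they have to be found in the camera images.
- tin: oblong aluminium tin with a round screw neck, loose, about 0.35 kg (0.25 to 0.5); it starts standing upright on the shelf, closed with the cap. Body 66 mm (its x) by 48 mm (its y) by 84 mm high, flat sides; origin at the centre of its underside, z up. It is the same turned half round.
- tin_mouth (a point): centre of the upper edge of the tin's neck, 106 mm above its underside. Neck 29 mm outside, 24 mm inside. Right-hand two-start thread, 12 mm rise per turn: turned anticlockwise (seen from above) relative to the tin, the cap climbs 3 to 4 mm in 2.1 rad and is then free; up to 2.6 rad it still lifts straight off, beyond that it meets the next thread start.
- cap: ribbed aluminium screw cap, 0.05 kg, 45 mm across, 22 mm high, screwed tight on the tin; origin on its axis at its open lower edge, z up to its crown. Closed, its origin is 91 mm above the tin's underside (7 mm above the tin's flat top), its x along the tin's x. It needs about 0.5 N m at first, easing as it climbs; a springy wad inside presses on the mouth (20 N closed).
- brush_tip (a point): lower end of the brush that is fixed under the cap's crown, on the cap's axis 67 mm below the cap's lower edge; rod 6 mm thick, tuft 12 mm thick, hanging inside the tin, hidden at first
- rest: plywood block, fixed to the shelf with four screws, 118 mm (its x) by 100 mm (its y) by 34 mm high, origin at the centre of its underside, z up. In its top is one oblong pocket, centred, 71 mm (along x) by 53 mm (along y), 26 mm deep with a 3 mm chamfered mouth, its floor 8 mm above the shelf. The tin fits either way round with 2.5 mm of play at each side.
- tumbler: drinking glass standing upside down, 74 mm across at its rim (on the shelf), 100 mm high; origin at the centre of its underside
- spanner: flat steel cone spanner lying on the shelf, about 180 mm long (its x) by 31 mm, 4 mm thick; origin at its middle, underside
- lever_a: green plastic tyre lever lying on the shelf, about 130 mm long (its x) by 15 mm, up to 13 mm high; origin near its middle, underside
- lever_b: the second green tyre lever, the same as the first
There are look-alikes about, which are no part of the job. What is shaped like the cap but turquoise is not meant. Several things look just like the rest: the one meant starts nearest to the robot's base.

How it is judged:
By the outcome, as a careful person would: the job done as asked, in the order asked, and still so for the second after the job is handed in, while the arm keeps its last pose, push and grip.
It also fails if it takes over 58 s, if anything falls off the work surface, if the arm or the gripper's body presses on something with over 40 N, if the wrist force passes 120 N, or if a joint passes its speed limit or range.

## Working session

There is one attempt and no reset: what is moved stays moved. The work goes in short steps, Python scripts to look and compute and a tool call to move; the robot and the scene stay as the last step left them, time stands still between calls to the robot, and variables do not carry over. Pictures are saved under pics/ and viewed, at most 10 in all, crops included, and the job is handed in when it is done.

Besides the shell and the picture viewer there is one more tool, called after "Emit:" in YAML: its name, and indented under it one key for each argument. jog_arm: Moves the arm, as the interface text tells. Shift numbers are shares of 100 mm and turn numbers shares of 60 degrees, none past 1 either way. Its arguments: {"type":"object","properties":{"series":{"type":"array"}},"required":["series"]}

```bash
mkdir -p pics; ls; python3 - <<'E'
from cell import ctrl
import cv2,numpy as np
s=ctrl.read_state();print(s)
for n in("top","side"):
    c=ctrl.camera_info(n);print(n,c)
    cv2.imwrite(f"pics/{n}0.png",ctrl.snapshot(n)[:,:,::-1])
print(ctrl.camera_info("wrist"))
E
```

```text
pics
{'time': 0.0, 'qpos': array([-1.22219547e+00,  2.17766814e-01,  1.61494103e+00,  7.08669914e-06,
        1.31127806e+00, -1.12196447e-01]), 'joint_vel': array([-0.00014258, -0.00084782,  0.00130099, -0.00118863, -0.00129682,
       -0.00040586]), 'tau': array([-7.13092650e-04, -3.96845984e+01, -3.03853548e+01, -1.41408204e-04,
        9.69402114e-03,  4.30462407e-06]), 'ee_pos': array([ 277.66931693, -559.0613739 ,  243.95676666]), 'eef_rot': array([-1.18867943e-03,  9.73574945e-01,  2.28364608e-01, -1.37714911e-04]), 'ft_force': array([ 0.13263592, -0.43805233,  0.50237318]), 'wrist_torque': array([ 0.00191968, -0.00593647,  0.0078992 ]), 'finger_force': 0.0, 'width': 1.0032566154062672}
top {'fx': 464.15093309431916, 'fy': 464.15093309431916, 'cx': 254.14617952578274, 'cy': 193.94120010907616, 'R': array([[ 0.01881506, -0.9998132 , -0.00442141],
       [-0.98317365, -0.0176979 , -0.18181408],
       [ 0.18170186,  0.00776786, -0.98332298]]), 't': array([ 90.25628393, 567.00338298, 940.99870809])}
side {'fx': 395.3927574115882, 'fy': 395.3927574115882, 'cx': 260.93599711216166, 'cy': 188.70559744812454, 'R': array([[-9.15032250e-01, -4.03379670e-01,  9.07058675e-04],
       [-2.51613618e-01,  5.69003496e-01, -7.82895656e-01],
       [ 3.15288072e-01, -7.16603002e-01, -6.22152368e-01]]), 't': array([580.84052997, 152.28908152, 912.67212445])}
{'fx': 327.9101072196205, 'fy': 327.9101072196205, 'cx': 253.67556683682633, 'cy': 191.22406148793036, 'hand_eye': array([[-3.62353612e-04, -9.58161799e-01, -2.86226895e-01,
         7.24646426e+01],
       [ 9.99999777e-01, -5.07542561e-04,  4.33063295e-04,
        -3.67453978e-01],
       [-5.60217037e-04, -2.86226674e-01,  9.58161770e-01,
        -1.29030231e+02],
       [ 0.00000000e+00,  0.00000000e+00,  0.00000000e+00,
         1.00000000e+00]])}
```

View pics/top0.png

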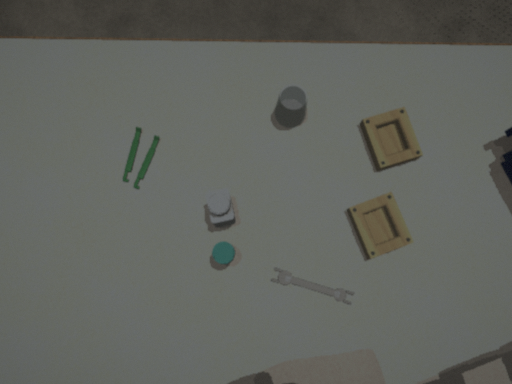

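View pics/side0.png

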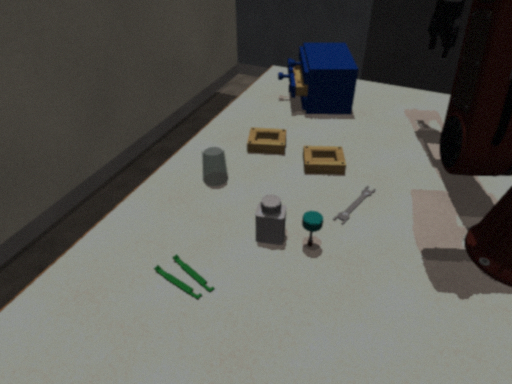

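The top view shows the tin with its silver cap at (220,208), the turquoise-capped look-alike at (223,254), two rests at (380,225) and (391,138), the tumbler at (291,107), the spanner at (312,287) and the levers at (132,155) and (147,162). The side view shows the tin at (271,218), the turquoise cap standing on its brush at (312,228), rests at (324,160) and (267,140), and a blue vise at (325,78) with an orange piece at (300,80).

Candidates:
- Tin cap: silver (220,203) or turquoise (223,254). I choose the silver one.
- Rest: (380,225), (391,138), or the orange piece at the vise, side (300,80). I'll take the one nearest the base.

```bash
cat > h.py <<'E'
from cell import ctrl
import cv2,numpy as np
from scipy.spatial.transform import Rotation as Ro
def pose():
    s=ctrl.read_state();q=s['eef_rot'];return np.array(s['ee_pos']),Ro.from_quat([q[1],q[2],q[3],q[0]]).as_matrix(),s
def ray(name,px,P=None):
    c=ctrl.camera_info(name);px=np.atleast_2d(np.array(px,float))
    d=np.c_[(px[:,0]-c['cx'])/c['fx'],(px[:,1]-c['cy'])/c['fy'],np.ones(len(px))]
    if name=="wrist":
        p,R=P;H=c['hand_eye'];return p+R@H[:3,3],d@(R@H[:3,:3]).T
    return -c['R'].T@c['t'],d@c['R']
def plane(name,px,z,P=None):
    o,d=ray(name,px,P);return o+d*((z-o[2])/d[:,2])[:,None]
def tri(rays):
    A=0;b=0
    for o,d in rays:
        d=d/np.linalg.norm(d);M=np.eye(3)-np.outer(d,d);A=A+M;b=b+M@o
    return np.linalg.solve(A,b)
E
python3 - <<'E'
from h import *
print(ctrl.tcp_to_tips)
p=lambda n,a,z:print(n,plane(n,a,z).round(0).tolist())
for nm,a,z in(("cap",(220,203),113),("turq",(223,252),85),("rests",[(380,225),(391,138)],34),("glass",(292,98),100),("span",(312,287),0)):
    print(nm);p("top",a,z)
p("side",(300,80),34)
def t2(a,b):
    o,d=ray("top",a);o2,d2=ray("side",b);return tri([(o,d[0]),(o2,d2[0])]).round(1)
print("cap",t2((219.5,197),(271,202)), "turq",t2((223,252),(312.5,219)))
t=cv2.imread("pics/top0.png");hs=cv2.cvtColor(t,cv2.COLOR_BGR2HSV)
m=cv2.inRange(hs,(12,60,40),(32,255,255))
cs=[c for c in cv2.findContours(m,cv2.RETR_CCOMP,2)[0] if cv2.contourArea(c)>300]
for c in cs:print(cv2.contourArea(c),cv2.minAreaRect(c))
a=cv2.resize(t[160:280,170:270],None,fx=4,fy=4,interpolation=2);b=cv2.resize(t[180:270,335:425],None,fx=4,fy=4,interpolation=2)
o=np.zeros((480,760,3),np.uint8);o[:480,:400]=a;o[:360,400:]=b
cv2.imwrite("pics/crop.png",cv2.convertScaleAbs(o,alpha=1.6))
E
```

```text
14.0
cap
top [[534.0, 168.0, 113.0]]
turq
top [[439.0, 161.0, 85.0]]
rests
top [[506.0, -171.0, 34.0], [701.0, -201.0, 34.0]]
glass
top [[764.0, 24.0, 100.0]]
span
top [[372.0, -28.0, 0.0]]
side [[754.0, -663.0, 34.0]]
cap [541.8 168.7 106.5] turq [438.4 161.1  84.4]
2469.5 ((379.82757568359375, 225.06893920898438), (55.33720779418945, 47.90939712524414), 68.19859313964844)
2310.0 ((390.52227783203125, 137.9922332763672), (53.941505432128906, 47.806419372558594), 70.70995330810547)
511.5 ((255.49221801757812, 40.02214050292969), (511.0771789550781, 2.4658305644989014), 0.8496633172035217)
```

View pics/crop.png

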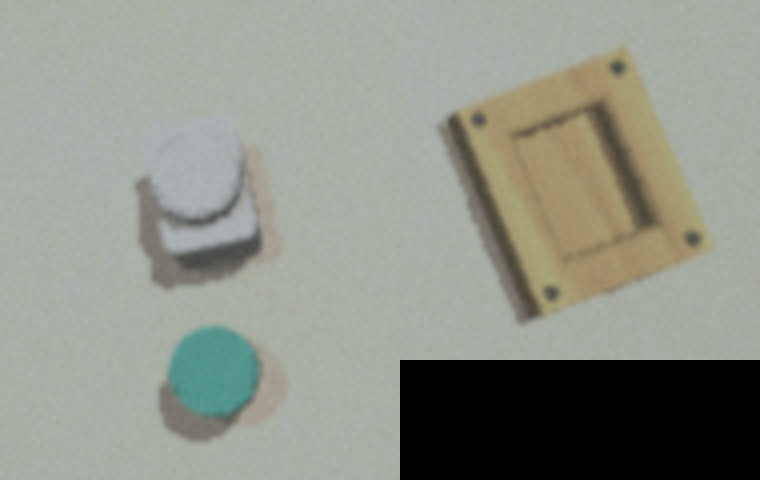

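The crop confirms the choice: the silver-capped tin is at crop (195,175) and the nearest rest (534 mm from the base, against 729 mm) at crop (580,190). I'll fly the wrist camera over the rest first, then the tin.

Emit:
jog_arm:
  series:
    - [0.314,-0.205,0,0,0,0,1]
    - [0.314,-0.205,0,0,0,0,1]
    - [0.314,-0.205,0,0,0,0,1]
    - [0.314,-0.205,0,0,0,0,1]
    - [0.314,-0.205,0,0,0,0,1]
    - [0.314,-0.205,0,0,0,0,1]
    - [0.314,-0.205,0,0,0,0,1]
    - [0.314,-0.205,0,0,0,0,1]
    - [0.314,-0.205,0,0,0,0,1]
    - [0.314,-0.205,0,0,0,0,1]
    - [0.314,-0.205,0,0,0,0,1]
    - [0.314,-0.205,0,0,0,0,1]

```text
time: 1.1
ee_pos: [506.3, -170.0, 244.9]
eef_rot: [-0.0, 0.974, 0.228, -0.0]
ft_force: [0.2, -0.6, -0.9]
width: 0.999
finger_force: 0.0
```

Emit:
jog_arm:
  series:
    - [0,0,0,0,0,0,1]
    - [0,0,0,0,0,0,1]

```text
time: 1.27
ee_pos: [506.4, -170.0, 244.7]
eef_rot: [-0.0, 0.973, 0.23, -0.001]
ft_force: [-0.0, -0.7, -0.3]
width: 1.001
finger_force: 0.0
```

```bash
cat > snap.py <<'E'
from h import *
import sys
p,R,s=pose();im=ctrl.snapshot("wrist")[:,:,::-1]
n=sys.argv[1];cv2.imwrite(f"pics/{n}.png",im);np.savez(f"{n}.npz",p=p,R=R)
print(p.round(1),np.degrees(np.arctan2(R[1,0],R[0,0])).round(2),R[:,2].round(4),s['qpos'].round(3),s['time'])
E
python3 snap.py w1
```

```text
[ 506.4 -170.   244.7] 26.64 [-1.1e-03  2.0e-04 -1.0e+00] [-0.455  0.024  1.827 -0.     1.291  0.651] 1.2667
```

Emit:
jog_arm:
  series:
    - [0.16,-0.2,0,0,0,0,1]
    - [0.16,-0.2,0,0,0,0,1]
    - [0.16,-0.2,0,0,0,0,1]
    - [0,0,0,0,0,0,1]
    - [0,0,0,0,0,0,1]

```text
time: 1.73
ee_pos: [521.9, -97.4, 245.0]
eef_rot: [0.0, 0.974, 0.228, -0.0]
ft_force: [0.1, 0.7, 0.5]
width: 1.0
finger_force: 0.0
```

```bash
python3 snap.py w2
```

```text
[521.9 -97.4 245. ] 26.41 [-8.e-04 -6.e-04 -1.e+00] [-3.160e-01  1.700e-02  1.835e+00 -1.000e-03  1.291e+00  7.940e-01] 1.7333
```

Emit:
jog_arm:
  series:
    - [0.168,-0.286,0,0,0,0,1]
    - [0.168,-0.286,0,0,0,0,1]
    - [0.168,-0.286,0,0,0,0,1]
    - [0.168,-0.286,0,0,0,0,1]
    - [0.168,-0.286,0,0,0,0,1]
    - [0.168,-0.286,0,0,0,0,1]
    - [0,0,0,0,0,0,1]
    - [0,0,0,0,0,0,1]

```text
time: 2.45
ee_pos: [536.5, 101.3, 245.2]
eef_rot: [0.0, 0.973, 0.229, -0.0]
ft_force: [0.2, -0.1, 0.4]
width: 1.0
finger_force: 0.0
```

```bash
python3 snap.py w3
```

```text
[536.5 101.3 245.2] 26.46 [-2.e-04 -1.e-03 -1.e+00] [ 5.900e-02  4.900e-02  1.801e+00 -1.000e-03  1.292e+00  1.168e+00] 2.45
```

Emit:
jog_arm:
  series:
    - [0.168,-0.286,0,0,0,0,1]
    - [0.168,-0.286,0,0,0,0,1]
    - [0,0,0,0,0,0,1]
    - [0,0,0,0,0,0,1]

```text
time: 2.83
ee_pos: [541.4, 166.7, 245.2]
eef_rot: [0.0, 0.974, 0.228, -0.0]
ft_force: [0.1, -1.4, -0.1]
width: 1.0
finger_force: 0.0
```

```bash
python3 snap.py w4; python3 - <<'E'
import cv2,numpy as np
a=[cv2.resize(cv2.imread(f"pics/w{i}.png"),(400,300),interpolation=cv2.INTER_AREA) for i in(1,2,3,4)]
cv2.imwrite("pics/m.png",cv2.convertScaleAbs(np.vstack([np.hstack(a[:2]),np.hstack(a[2:])]),alpha=1.5))
E
```

```text
[541.4 166.7 245.2] 26.39 [-2.e-04 -1.e-03 -1.e+00] [ 1.750e-01  9.400e-02  1.754e+00 -1.000e-03  1.295e+00  1.286e+00] 2.8333
```

View pics/m.png

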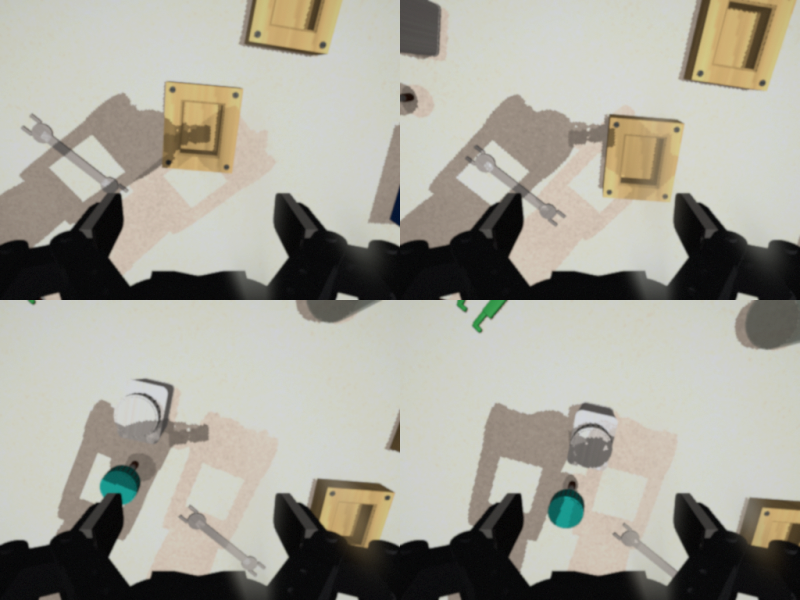

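The montage shows the rest in the upper pair at (203,127) and (643,157), with four screws and the pocket visible. The tin is in the lower pair at (140,410) and (592,435), and the turquoise cap at (119,485) and (566,508). Next I'll compute the rest pose from the screws and enlarge the tin.

```bash
python3 - <<'E'
from h import *
P=lambda n:(lambda z:(z['p'],z['R']))(np.load(n+'.npz'))
g={'w1':[(174,90),(236,95),(229,167),(169,161)],'w2':[(213,121),(279,128),(267,195),(209,189)]}
px={}
for n,l in g.items():
    im=cv2.imread(f"pics/{n}.png",0).astype(float);px[n]=[]
    for x,y in l:
        x,y=int(x*1.28),int(y*1.28);w=im[y-7:y+8,x-7:x+8];k=np.clip(np.median(w)*0.65-w,0,None)
        yy,xx=np.mgrid[y-7:y+8,x-7:x+8];px[n].append(((xx*k).sum()/k.sum(),(yy*k).sum()/k.sum()))
X=[]
for i in range(4):
    rs=[]
    for n in g:
        o,d=ray('wrist',px[n][i],P(n));rs.append((o,d[0]))
    X.append(tri(rs))
X=np.array(X);print(X.round(1),X.mean(0).round(1))
for n in g:
    Q=plane('wrist',px[n],34,P(n));s=[np.linalg.norm(Q[i]-Q[(i+1)%4]).round(1) for i in range(4)]
    a=[np.degrees(np.arctan2(*(v[1::-1]))).round(1)for v in(Q[0]-Q[3],Q[1]-Q[2],Q[0]-Q[1],Q[3]-Q[2])]
    print(n,Q.mean(0).round(1),s,a)
c=[]
for n,(x,y) in(('w3',(172,140)),('w4',(243,172))):
    c.append(cv2.resize(cv2.imread(f"pics/{n}.png")[y-48:y+48,x-42:x+42],None,fx=4.7,fy=6*4.7/6,interpolation=2))
cv2.imwrite("pics/tin.png",cv2.convertScaleAbs(np.hstack(c),alpha=1.1))
E
```

```text
[[ 537.4 -116.2   28.6]
 [ 568.2 -192.9   33. ]
 [ 475.1 -229.3   34.8]
 [ 444.4 -153.2   33.5]] [ 506.3 -172.9   32.5]
w1 [ 506.2 -173.    34. ] [np.float64(82.0), np.float64(100.1), np.float64(82.1), np.float64(100.0)] [np.float64(21.6), np.float64(21.6), np.float64(111.7), np.float64(111.6)]
w2 [ 506.6 -172.7   34. ] [np.float64(82.9), np.float64(100.8), np.float64(82.4), np.float64(101.0)] [np.float64(21.9), np.float64(21.6), np.float64(111.4), np.float64(111.6)]
```

View pics/tin.png

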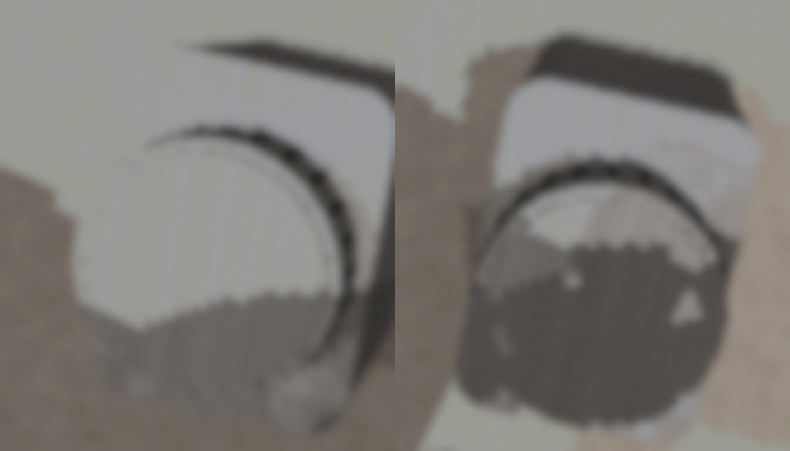

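In the crop, the crown circle is at about (204,268) in the left half and (206,303) in the right half. The far short edge of the body top runs (190,48)→(385,92) on the left and (535,78)→(740,118) on the right.

```bash
python3 - <<'E'
from h import *
P=lambda n:(lambda z:(z['p'],z['R']))(np.load(n+'.npz'))
f3=lambda l:np.array(l)/4.7+(130,92)-.4
f4=lambda l:(np.array(l)-(395,0))/4.7+(201,124)-.4
r=[]
for n,c in(('w3',f3([204,268])),('w4',f4([601,303]))):
    o,d=ray('wrist',c,P(n));r.append((o,d[0]));print(n,plane('wrist',c,113,P(n)).round(1))
print(tri(r))
for n,e in(('w3',f3([[190,46],[380,88]])),('w4',f4([[535,78],[740,118]])),('w4R',f4([[755,160],[738,240]])),('w4L',f4([[505,105],[491,190]]))):
    q=plane('wrist',e,84,P(n[:2]));v=q[1]-q[0];print(n,q.round(1).tolist(),np.degrees(np.arctan2(v[1],v[0])))
# auto: line fit of light/dark far edge
for n,(x0,x1,y0,y1) in (('w3',(176,206,95,118)),('w4',(234,270,132,158))):
    im=cv2.GaussianBlur(cv2.imread(f"pics/{n}.png",0),(3,3),0).astype(float)[y0:y1,x0:x1]
    y=np.argmax(np.diff(im,axis=0),0)+y0+.5;x=np.arange(x0,x1)
    vx,vy,px,py=cv2.fitLine(np.c_[x,y].astype(np.float32),cv2.DIST_HUBER,0,.01,.01).ravel()
    e=[[px-12*vx,py-12*vy],[px+12*vx,py+12*vy]];q=plane('wrist',e,84,P(n));v=q[1]-q[0];print(n,y,q.round(1).tolist(),np.degrees(np.arctan2(v[1],v[0])))
E
```

```text
w3 [[534.5 172.5 113. ]]
w4 [[535.3 172.4 113. ]]
[534.95380524 172.43716428 113.23506446]
w3 [[563.5, 194.5, 84.0], [572.1, 160.6, 84.0]] -75.78978735616298
w4 [[561.5, 199.7, 84.0], [571.9, 161.8, 84.0]] -74.70081565624513
w4R [[566.0, 155.5, 84.0], [550.6, 151.2, 84.0]] -164.35105047590866
w4L [[554.4, 202.6, 84.0], [538.3, 198.2, 84.0]] -164.4048987129004
w3 [103.5 103.5 103.5 103.5 103.5 103.5 104.5 104.5 104.5 104.5 104.5 105.5
 105.5 105.5 105.5 106.5 106.5 106.5 106.5 107.5 107.5 107.5 107.5 107.5
 108.5 108.5 108.5 108.5 109.5 109.5] [[565.2, 187.2, 84.0], [570.2, 167.5, 84.0]] -75.72634600477045
w4 [140.5 140.5 140.5 140.5 140.5 141.5 141.5 141.5 141.5 142.5 142.5 142.5
 142.5 142.5 143.5 143.5 143.5 143.5 144.5 144.5 144.5 144.5 144.5 145.5
 145.5 145.5 145.5 146.5 146.5 146.5 146.5 146.5 147.5 147.5 147.5 147.5] [[565.0, 188.8, 84.0], [570.1, 168.1, 84.0]] -75.96237900714766
```

Tin cap: centre (535, 172.4), crown at 113 mm, tin yaw about 14.7°. The rest is at (506.4, -172.9), yaw 21.65°. I'll centre over the cap, descend and grip it.

Emit:
jog_arm:
  series:
    - [-0.032,-0.08,0,0,0,0,1]
    - [0,0,0.35,0,0,0,1]
    - [0,0,0.35,0,0,0,1]
    - [0,0,0.35,0,0,0,1]
    - [0,0,0.25,0,0,0,1]
    - [0,0,0.13,0,0,0,1]
    - [0,0,0,0,0,0,1]
    - [0,0,0,0,0,0,1]

```text
time: 3.55
ee_pos: [534.6, 172.9, 102.4]
eef_rot: [0.0, 0.974, 0.228, -0.0]
ft_force: [0.8, 0.8, 1.2]
width: 1.0
finger_force: 0.0
```

Emit:
jog_arm:
  series:
    - [0,0,0,0,0,0,0]
    - [0,0,0,0,0,0,0]
    - [0,0,0,0,0,0,0]
    - [0,0,0,0,0,0,0]
    - [0,0,0,0,0,0,0]
    - [0,0,0,0,0,0,0]
    - [0,0,0,0,0,0,0]
    - [0,0,0,0,0,0,0]

```text
time: 4.22
ee_pos: [536.4, 173.6, 104.6]
eef_rot: [0.001, 0.974, 0.228, 0.002]
ft_force: [0.2, -1.7, 6.5]
width: 0.511
finger_force: 60.3
```

Emit:
jog_arm:
  series:
    - [0,0,-0.05,0,0,0,0]
    - [0,0,-0.1,0,0,0,0]
    - [0,0,-0.2,0,0,0,0]
    - [0,0,-0.25,0,0,0,0]
    - [0,0,-0.2,0,0,0,0]
    - [0,0,-0.1,0,0,0,0]
    - [0,0,0,0,0,0,0]
    - [0,0,0,0,0,0,0]
    - [0,0,0,0,0,0,0]

```text
time: 4.97
ee_pos: [533.1, 173.4, 190.4]
eef_rot: [-0.0, 0.974, 0.228, -0.002]
ft_force: [-0.2, 0.1, -3.3]
width: 0.51
finger_force: 61.7
```

```bash
python3 snap.py w5; python3 - <<'E'
from h import *
p,R,s=pose();print(s['ft_force'].round(2),s['wrist_torque'].round(3),s['width'])
i=ctrl.snapshot("side")[80:280,170:370,::-1]
cv2.imwrite("pics/s5.png",cv2.convertScaleAbs(cv2.resize(i,(600,600),interpolation=2),alpha=1.7))
w=cv2.imread("pics/w5.png");cv2.imwrite("pics/c5.png",w)
E
```

```text
[533.1 173.4 190.4] 26.4 [-3.5e-03 -6.0e-04 -1.0e+00] [0.189 0.137 1.814 0.    1.195 1.299] 4.9667
[ 0.32 -0.34 -3.56] [ 0.012 -0.049 -0.016] 0.5123571826362723
```

View pics/s5.png

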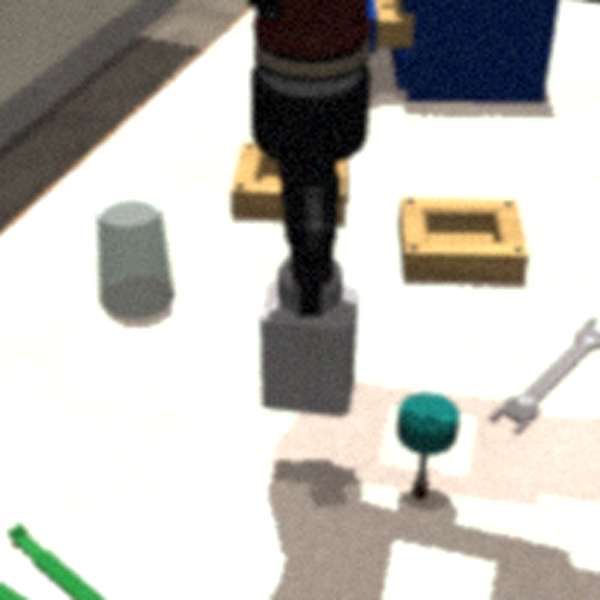

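The picture shows the tin hanging upright in the jaws at (308,350), clear of the turquoise cap at (428,420). I'll carry it over the rest.

Emit:
jog_arm:
  series:
    - [-0.059,0.0994,0,0,0,0,0]
    - [-0.118,0.1988,0,0,0,0,0]
    - [-0.177,0.2982,0,0,0,0,0]
    - [-0.177,0.2982,0,0,0,0,0]
    - [-0.177,0.2982,0,0,0,0,0]
    - [-0.177,0.2982,0,0,0,0,0]
    - [-0.177,0.2982,0,0,0,0,0]
    - [-0.177,0.2982,0,0,0,0,0]
    - [-0.177,0.2982,0,0,0,0,0]
    - [-0.177,0.2982,0,0,0,0,0]
    - [-0.118,0.1988,0,0,0,0,0]
    - [-0.059,0.0994,0,0,0,0,0]

```text
time: 6.07
ee_pos: [507.4, -175.9, 191.7]
eef_rot: [0.001, 0.974, 0.227, -0.001]
ft_force: [0.5, 0.6, -2.5]
width: 0.511
finger_force: 61.7
```

Emit:
jog_arm:
  series:
    - [0,0,0,0,0,-0.058,0]
    - [0,0,0,0,0,-0.058,0]
    - [0,0,0,0,0,0,0]
    - [0,0,0,0,0,0,0]
    - [0,0,0,0,0,0,0]

```text
time: 6.48
ee_pos: [508.3, -171.7, 191.9]
eef_rot: [-0.0, 0.958, 0.287, -0.0]
ft_force: [1.0, 1.0, -3.3]
width: 0.505
finger_force: 61.8
```

```bash
python3 snap.py w6; python3 - <<'E'
from h import *
p,R,s=pose();print(s['ft_force'].round(2),s['width'])
t=ctrl.snapshot("top")[:,:,::-1];cv2.imwrite("pics/t6.png",t)
w=cv2.imread("pics/w6.png")
a=cv2.resize(w,(512,384));b=cv2.resize(t[165:285,325:435],(275,300),interpolation=2);o=np.zeros((384,787,3),np.uint8);o[:,:512]=a;o[:300,512:]=b
cv2.imwrite("pics/m6.png",cv2.convertScaleAbs(o,alpha=1.5))
E
```

```text
[ 508.3 -171.7  191.9] 33.32 [-8.e-04  5.e-04 -1.e+00] [-0.457  0.083  1.87   0.     1.19   0.533] 6.4833
[-0.68 -0.05 -3.41] 0.5130333762708121
```

View pics/m6.png

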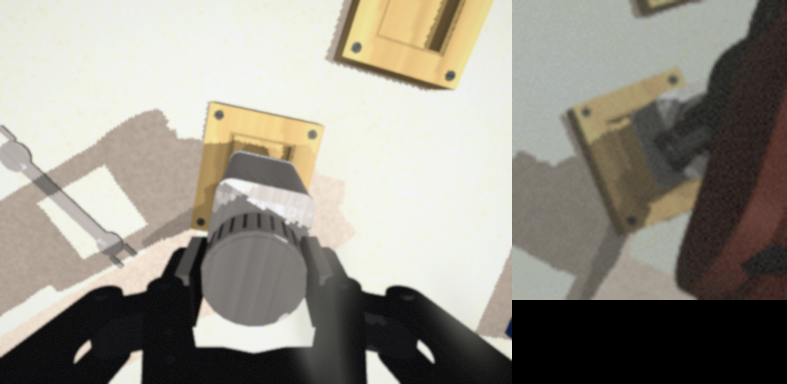

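The wrist view shows the crown at (254,277), the tin's far bottom edge (232,152)-(297,170) and top edge (220,178)-(310,200), and the rest's far edge (212,102)-(323,124). I'll check the yaw and the centre from these.

```bash
python3 - <<'E'
from h import *
z=np.load('w6.npz');P=(z['p'],z['R']);b=191.9-104.6
im=cv2.GaussianBlur(cv2.imread("pics/w6.png",0),(3,3),0).astype(float)
def fit(x0,x1,ya,yb,zz,h=6,nm=''):
    x=np.arange(x0,x1);yc=(ya+(yb-ya)*(x-x0)/(x1-x0)).astype(int);y=[]
    for u,v in zip(x,yc):
        g=np.abs(np.diff(im[v-h:v+h+1,u]));y.append(v-h+np.argmax(g)+.5)
    vx,vy,px,py=cv2.fitLine(np.c_[x,y].astype(np.float32),cv2.DIST_HUBER,0,.01,.01).ravel()
    k=lambda u:(u,py+vy/vx*(u-px))
    q=plane('wrist',[k(x0),k(x1)],zz,P);v=q[1]-q[0];print(nm,k(x0),k(x1),q.round(1).tolist(),np.degrees(np.arctan2(v[1],v[0]))+90)
fit(240,292,154,168.5,b,nm='bottom');fit(228,302,180,198,b+84,nm='top');fit(220,318,104,123,34,nm='rest')
print(plane('wrist',[(254,277)],b+113,P))
E
```

```text
bottom (240, np.float32(152.48248)) (292, np.float32(163.898)) [[529.2, -145.8, 87.3], [542.9, -181.8, 87.3]] 20.789558409806006
top (228, np.float32(176.75626)) (302, np.float32(192.96014)) [[530.7, -142.2, 171.3], [543.3, -175.9, 171.3]] 20.52786652655756
rest (220, np.float32(101.52785)) (318, np.float32(122.364784)) [[547.4, -111.5, 34.0], [579.0, -191.0, 34.0]] 21.637161361049976
[[ 507.52448668 -171.99383773  200.3       ]]
```

Rotate 1° more, then lower to just above the pocket.

Emit:
jog_arm:
  series:
    - [0,0,0.1,0,0,-0.017,0]
    - [0,0,0.15,0,0,0,0]
    - [0,0,0.15,0,0,0,0]
    - [0,0,0.1,0,0,0,0]
    - [0,0,0,0,0,0,0]
    - [0,0,0,0,0,0,0]

```text
time: 7.08
ee_pos: [507.9, -171.7, 141.2]
eef_rot: [-0.001, 0.955, 0.296, -0.001]
ft_force: [-0.1, -0.3, -4.1]
width: 0.504
finger_force: 61.8
```

Emit:
jog_arm:
  series:
    - [0,0,0.03,0,0,0,0]
    - [0,0,0.03,0,0,0,0]
    - [0,0,0.03,0,0,0,0]
    - [0,0,0.03,0,0,0,0]
    - [0,0,0,0,0,0,0]

```text
time: 7.5
ee_pos: [508.3, -172.0, 129.8]
eef_rot: [-0.0, 0.955, 0.296, -0.0]
ft_force: [-0.1, -0.0, -3.9]
width: 0.511
finger_force: 61.8
```

Emit:
jog_arm:
  series:
    - [0,0,0.03,0,0,0,0]
    - [0,0,0.03,0,0,0,0]
    - [0,0,0.03,0,0,0,0]
    - [0,0,0.03,0,0,0,0]
    - [0,0,0.02,0,0,0,0]
    - [0,0,0.02,0,0,0,0]
    - [0,0,0,0,0,0,0]
    - [0,0,0,0,0,0,0]

```text
time: 8.17
ee_pos: [508.5, -172.1, 114.1]
eef_rot: [-0.0, 0.955, 0.296, -0.0]
ft_force: [0.5, 0.3, -3.4]
width: 0.509
finger_force: 61.8
```

Emit:
jog_arm:
  series:
    - [0,0,0.01,0,0,0,0]
    - [0,0,0.01,0,0,0,0]
    - [0,0,0,0,0,0,0]
    - [0,0,0,0,0,0,0]

```text
time: 8.5
ee_pos: [509.0, -172.6, 112.9]
eef_rot: [0.0, 0.955, 0.296, 0.0]
ft_force: [-0.7, -0.6, -0.4]
width: 0.507
finger_force: 62.1
```

Emit:
jog_arm:
  series:
    - [0,0,0.01,0,0,0,0]
    - [0,0,0.01,0,0,0,0]
    - [0,0,0,0,0,0,0]
    - [0,0,0,0,0,0,0]

```text
time: 8.83
ee_pos: [509.4, -173.0, 112.6]
eef_rot: [0.001, 0.955, 0.296, 0.0]
ft_force: [-4.5, -1.0, 7.6]
width: 0.507
finger_force: 63.0
```

Emit:
jog_arm:
  series:
    - [0,0,0.01,0,0,0,0]
    - [0,0,0.01,0,0,0,0]
    - [0,0,0,0,0,0,0]
    - [0,0,0,0,0,0,0]

```text
time: 9.17
ee_pos: [509.7, -173.2, 112.3]
eef_rot: [0.001, 0.955, 0.296, 0.0]
ft_force: [-7.6, 0.8, 16.7]
width: 0.508
finger_force: 63.8
```

The tin is seated: TCP z is 112.5 against the expected 112.6, with firm support force. I'll relieve the side push and begin unscrewing.

Emit:
jog_arm:
  series:
    - [-0.017,-0.011,-0.01,0,0,0,0]
    - [0,0,0,0,0,0,0]
    - [0,0,0,0,0,0,0]
    - [0,0,0,0,0,0,0]

```text
time: 9.5
ee_pos: [509.0, -173.2, 112.4]
eef_rot: [0.002, 0.955, 0.295, 0.002]
ft_force: [-1.1, 0.6, 8.2]
width: 0.509
finger_force: 62.9
```

Emit:
jog_arm:
  series:
    - [0,0,0,0,0,-0.1,0]
    - [0,0,0,0,0,-0.1,0]
    - [0,0,0,0,0,-0.1,0]
    - [0,0,0,0,0,0,0]
    - [0,0,0,0,0,0,0]

```text
time: 9.92
ee_pos: [509.3, -173.2, 112.9]
eef_rot: [0.002, 0.897, 0.442, 0.002]
ft_force: [-2.0, 1.3, 10.5]
width: 0.51
finger_force: 63.0
```

```bash
cat > st.py <<'E'
from h import *
p,R,s=pose();print(p.round(1),'yaw',np.degrees(np.arctan2(R[1,0],R[0,0])).round(2),s['ft_force'].round(1),s['wrist_torque'].round(3),s['qpos'][5].round(3),s['time'].__round__(2),s['width'])
E
python3 st.py
```

```text
[ 509.3 -173.2  112.9] yaw 52.43 [-2.   1.3 10.5] [0.186 0.293 0.143] 0.197 9.92 0.5095224895844799
```

Emit:
jog_arm:
  series:
    - [0,0,-0.002,0,0,-0.11,0]
    - [0,0,-0.002,0,0,-0.11,0]
    - [0,0,-0.002,0,0,-0.11,0]
    - [0,0,-0.002,0,0,-0.11,0]
    - [0,0,-0.002,0,0,-0.11,0]
    - [0,0,-0.002,0,0,-0.11,0]
    - [0,0,0,0,0,0,0]
    - [0,0,0,0,0,0,0]

```text
time: 10.58
ee_pos: [508.5, -172.7, 113.9]
eef_rot: [0.001, 0.694, 0.719, 0.001]
ft_force: [-3.0, 2.6, 11.9]
width: 0.51
finger_force: 63.2
```

```bash
python3 st.py
```

```text
[ 508.5 -172.7  113.9] yaw 92.03 [-3.   2.6 11.9] [0.354 0.615 0.098] -0.494 10.58 0.5103547570549969
```

Emit:
jog_arm:
  series:
    - [0,0,-0.002,0,0,-0.11,0]
    - [0,0,-0.002,0,0,-0.11,0]
    - [0,0,-0.002,0,0,-0.11,0]
    - [0,0,-0.002,0,0,-0.11,0]
    - [0,0,-0.002,0,0,-0.11,0]
    - [0,0,-0.002,0,0,-0.11,0]
    - [0,0,0,0,0,0,0]
    - [0,0,0,0,0,0,0]

```text
time: 11.25
ee_pos: [507.5, -172.9, 114.6]
eef_rot: [0.001, 0.41, 0.912, -0.0]
ft_force: [-4.2, 0.7, 11.9]
width: 0.507
finger_force: 63.2
```

```bash
python3 st.py; python3 snap.py w7; python3 - <<'E'
import cv2
cv2.imwrite("pics/m7.png",cv2.convertScaleAbs(cv2.imread("pics/w7.png"),alpha=1.4))
E
```

```text
[ 507.5 -172.9  114.6] yaw 131.63 [-4.2  0.7 11.9] [0.124 0.917 0.053] -1.185 11.25 0.5070692432230238
[ 507.5 -172.9  114.6] 131.63 [ 0.0012 -0.0014 -1.    ] [-4.590e-01  1.810e-01  1.922e+00 -1.000e-03  1.036e+00 -1.185e+00] 11.25
```

View pics/m7.png

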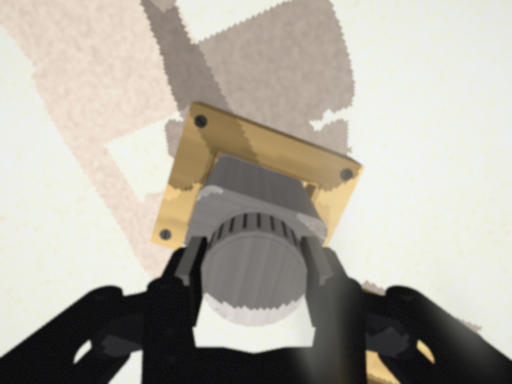

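The wrist view shows the cap at (254,268) and the tin deep in the pocket, with the rest's far edge at (195,102)-(362,163) and the tin's top edge at about (207,187)-(325,222). The crown's streaks look unchanged in the grip. I'll measure the tin's yaw and continue.

```bash
python3 - <<'E'
from h import *
z=np.load('w7.npz');P=(z['p'],z['R'])
im=cv2.GaussianBlur(cv2.imread("pics/w7.png",0),(3,3),0).astype(float)
def fit(x0,x1,ya,yb,zz,h=6,nm=''):
    x=np.arange(x0,x1);yc=(ya+(yb-ya)*(x-x0)/(x1-x0)).astype(int);y=[]
    for u,v in zip(x,yc):
        g=np.abs(np.diff(im[v-h:v+h+1,u]));y.append(v-h+np.argmax(g)+.5)
    vx,vy,px,py=cv2.fitLine(np.c_[x,y].astype(np.float32),cv2.DIST_HUBER,0,.01,.01).ravel()
    k=lambda u:(u,py+vy/vx*(u-px))
    q=plane('wrist',[k(x0),k(x1)],zz,P);v=q[1]-q[0];print(nm,k(x0),k(x1),np.std(np.array(y)-[k(u)[1] for u in x]).round(2),q.round(1).tolist(),np.degrees(np.arctan2(v[1],v[0])))
fit(230,312,191,216,92,nm='top');fit(215,345,109,157,34,nm='rest')
print(plane('wrist',[(254,268)],8+113+3,P))
E
```

```text
top (230, np.float32(189.88255)) (312, np.float32(216.44133)) 0.41 [[479.8, -159.4, 92.0], [519.0, -142.9, 92.0]] 22.822201847668236
rest (215, np.float32(106.50814)) (345, np.float32(154.66226)) 0.33 [[446.1, -140.3, 34.0], [528.1, -107.8, 34.0]] 21.639391661090553
[[ 504.29743296 -169.54237445  124.        ]]
```

Emit:
jog_arm:
  series:
    - [0,0,-0.002,0,0,-0.105,0]
    - [0,0,-0.002,0,0,-0.105,0]
    - [0,0,-0.002,0,0,-0.105,0]
    - [0,0,-0.002,0,0,-0.105,0]
    - [0,0,-0.002,0,0,-0.105,0]
    - [0,0,-0.002,0,0,-0.105,0]
    - [0,0,0,0,0,0,0]
    - [0,0,0,0,0,0,0]
    - [0,0,0,0,0,0,0]

```text
time: 12.05
ee_pos: [507.2, -173.3, 115.3]
eef_rot: [0.0, 0.092, 0.996, -0.001]
ft_force: [-5.7, -0.1, 9.8]
width: 0.511
finger_force: 63.0
```

```bash
python3 st.py
```

```text
[ 507.2 -173.3  115.3] yaw 169.41 [-5.7 -0.1  9.8] [-0.12   0.81   0.037] -1.844 12.05 0.51066818053615
```

Emit:
jog_arm:
  series:
    - [0.012,0,-0.01,0,0,0,0]
    - [0,0,-0.01,0,0,0,0]
    - [0,0,-0.01,0,0,0,0]
    - [0,0,0,0,0,0,0]
    - [0,0,0,0,0,0,0]

```text
time: 12.47
ee_pos: [505.8, -172.3, 116.1]
eef_rot: [0.0, 0.092, 0.996, -0.0]
ft_force: [0.9, -1.2, 0.5]
width: 0.508
finger_force: 62.2
```

Emit:
jog_arm:
  series:
    - [0,0,-0.01,0,0,0,0]
    - [0,0,-0.01,0,0,0,0]
    - [0,0,0,0,0,0,0]
    - [0,0,0,0,0,0,0]

```text
time: 12.8
ee_pos: [505.2, -171.8, 117.6]
eef_rot: [-0.0, 0.093, 0.996, 0.0]
ft_force: [0.0, -0.6, -0.9]
width: 0.509
finger_force: 62.1
```

```bash
python3 st.py
```

```text
[ 505.2 -171.8  117.6] yaw 169.38 [ 0.  -0.6 -0.9] [-0.106 -0.     0.032] -1.845 12.8 0.5091545676980659
```

The force is down to about the cap's weight, so the cap is free. Lift it.

Emit:
jog_arm:
  series:
    - [0,0,-0.02,0,0,0,0]
    - [0,0,-0.03,0,0,0,0]
    - [0,0,-0.03,0,0,0,0]
    - [0,0,0,0,0,0,0]
    - [0,0,0,0,0,0,0]

```text
time: 13.22
ee_pos: [505.8, -172.1, 126.4]
eef_rot: [0.0, 0.093, 0.996, -0.0]
ft_force: [-0.0, 0.4, -0.7]
width: 0.515
finger_force: 62.1
```

Emit:
jog_arm:
  series:
    - [0,0,-0.04,0,0,0,0]
    - [0,0,-0.05,0,0,0,0]
    - [0,0,-0.05,0,0,0,0]
    - [0,0,-0.04,0,0,0,0]
    - [0,0,0,0,0,0,0]
    - [0,0,0,0,0,0,0]

```text
time: 13.72
ee_pos: [505.8, -172.2, 144.6]
eef_rot: [0.001, 0.092, 0.996, -0.0]
ft_force: [-0.2, 0.1, -0.3]
width: 0.508
finger_force: 62.1
```

```bash
python3 st.py; python3 snap.py w8; python3 - <<'E'
from h import *
t=ctrl.snapshot("side")[:,:,::-1];cv2.imwrite("pics/s8.png",t);w=cv2.imread("pics/w8.png")
o=np.zeros((384,790,3),np.uint8);o[:,:512]=w;o[:330,515:]=cv2.resize(t[110:200,285:360],(275,330),interpolation=2)
cv2.imwrite("pics/m8.png",cv2.convertScaleAbs(o,alpha=1.4))
E
```

```text
[ 505.8 -172.2  144.6] yaw 169.39 [-0.2  0.1 -0.3] [ 0.009 -0.003  0.008] -1.845 13.72 0.5078488370808796
[ 505.8 -172.2  144.6] 169.39 [ 1.2e-03 -6.0e-04 -1.0e+00] [-0.46   0.136  1.91  -0.     1.095 -1.845] 13.7167
```

View pics/m8.png

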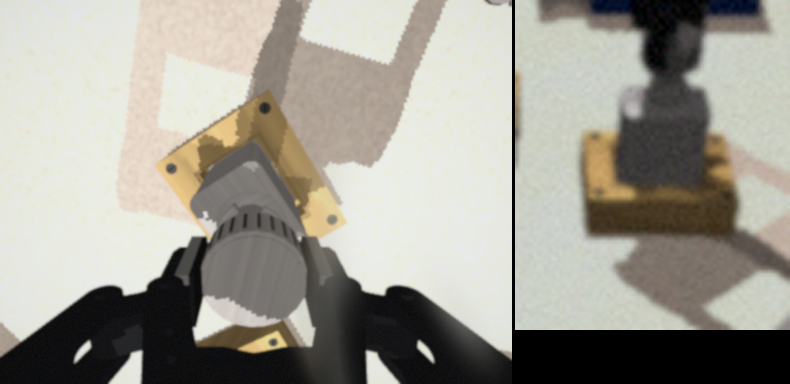

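The tin stays fully in the pocket and the cap is raised, with the crown at (254,277) and the tin's top face between (192,205), (255,150) and (300,235). I'll use one enlarged crop to check centring.

```bash
python3 - <<'E'
import cv2
g=cv2.imread("pics/w8.png",0)[130:280,180:340]
g=cv2.createCLAHE(4,(3,3)).apply(g)
cv2.imwrite("pics/m9.png",cv2.resize(g,(640,600),interpolation=2))
E
```

```text
(no output)
```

View pics/m9.png

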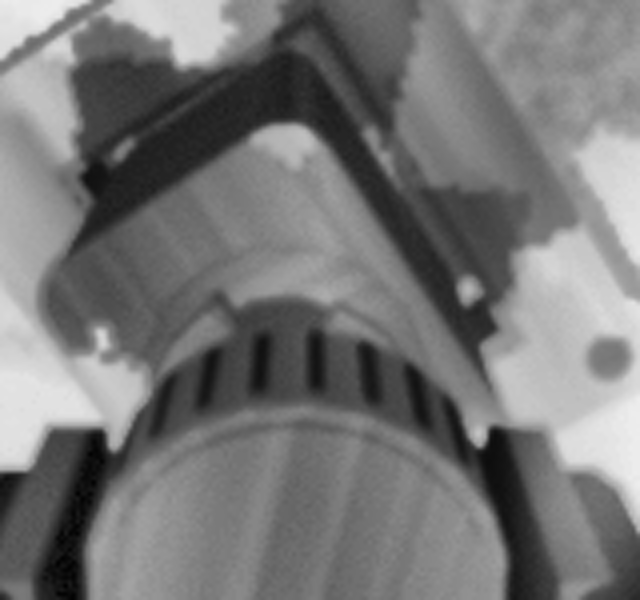

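In the crop, the tin's top face has its far short edge at (90,240)-(245,135) and its right edge at (320,145)-(485,375). The crown is centred on x≈296, i.e. the wrist pixel (254,277).

```bash
python3 - <<'E'
from h import *
z=np.load('w8.npz');P=(z['p'],z['R'])
im=cv2.GaussianBlur(cv2.imread("pics/w8.png",0),(3,3),0).astype(float)
f=lambda a:np.array(a)/4+(180,130)-.4
def edge(a,b,zz,h=4):
    a,b=f(a),f(b);d=(b-a)/np.linalg.norm(b-a);n=np.array([-d[1],d[0]]);pts=[]
    for s in np.linspace(0,1,40):
        c=a+s*(b-a);t=np.arange(-h,h+.1,.25);q=(c+t[:,None]*n).astype(np.float32)
        v=cv2.remap(im.astype(np.float32),q[None,:,0].copy(),q[None,:,1].copy(),1)[0]
        pts.append(c+(t[np.argmax(np.abs(np.gradient(v)))])*n)
    vx,vy,x,y=cv2.fitLine(np.float32(pts),cv2.DIST_HUBER,0,.01,.01).ravel()
    q=plane('wrist',[(x-8*vx,y-8*vy),(x+8*vx,y+8*vy)],zz,P);v=q[1]-q[0];return q.mean(0),np.degrees(np.arctan2(v[1],v[0]))
m1,a1=edge((90,240),(245,135),92);m2,a2=edge((320,145),(485,375),92);print(m1,a1,m2,a2)
yaw=np.radians(((a1+90)%180+(a2%180))/2 if abs(((a1+90)%180)-(a2%180))<20 else ((a1%180)+((a2+90)%180))/2);print('yaw',np.degrees(yaw))
crown=plane('wrist',[(254,277)],8+113+32,P)[0];print('crown',crown)
u=np.array([np.cos(yaw),np.sin(yaw)]);v=np.array([-u[1],u[0]])
for (A,B) in((m1,m2),(m2,m1)): # A = end edge, B = side edge
    su=A[:2]@u;sv=B[:2]@v;cu=su-33*np.sign(su-crown[:2]@u);cv_=sv-24*np.sign(sv-crown[:2]@v);print((cu*u+cv_*v).round(1))
E
```

```text
[ 474.91356866 -184.1107349    92.        ] 112.86940947069262 [ 491.26267055 -154.18964524   92.        ] 22.589271074539162
yaw 22.729340272615897
crown [ 505.85339943 -172.09074426  153.        ]
[ 506.4 -173.9]
[ 539.2 -183.2]
```

The mouth axis is at about (506.4, -173.9) and the cap at (505.9, -172.1). Apply a small centring shift and settle.

Emit:
jog_arm:
  series:
    - [-0.005,-0.006,0,0,0,0,0]
    - [-0.005,-0.006,0,0,0,0,0]
    - [0,0,0,0,0,0,0]
    - [0,0,0,0,0,0,0]
    - [0,0,0,0,0,0,0]
    - [0,0,0,0,0,0,0]
    - [0,0,0,0,0,0,0]
    - [0,0,0,0,0,0,0]

```text
time: 14.48
ee_pos: [506.2, -173.4, 143.9]
eef_rot: [0.0, 0.093, 0.996, 0.0]
ft_force: [0.4, 0.2, -0.4]
width: 0.512
finger_force: 62.1
```

```bash
python3 st.py; python3 -c "
from cell import ctrl
print(ctrl.finish_job())"
```

```text
[ 506.2 -173.4  143.9] yaw 169.38 [ 0.4  0.2 -0.4] [-0.009 -0.027 -0.037] -1.847 14.48 0.5122182593057142
the job is handed in; nothing more can be done
None
```

The job is handed in at 14.5 s, with no verdict returned: the tin is fully home in the rest's pocket, and its cap was unscrewed about 134° and is held level and steady about 16–17 mm above the neck, centred within about 1 mm by measurement, with nothing else touched.

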